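# Show the photometer's index mark to the bench camera

## Task

The photometer's index mark has to be read by the small bench camera, which looks into the sprung mirror on the other end of its rail. Slide the photometer's shutter by its tab fully to its end stop so that the mark is uncovered, then turn the mirror by the fin on top until the camera sees the mark in the middle of the mirror, and hold it there: the mirror springs back when let go, so finish with the gripper still holding it steady. Leave the glassware and the other things on the bench where they stand.

Things in the scene. Friction and masses are not known exactly. Their poses are not given: they have to be found in the camera images.
- tab (a point): Black upright tab by which the shutter is slid: 14 mm (x) by 16 mm (y) by 60 mm tall, its top 156 mm above the bench. This point is on its centre line, 140 mm above the bench. Axes as the photometer's: x into the housing, y the direction in which the shutter opens. The centre line stands 20 mm before the front face. Below it hangs the shutter, a dark steel plate 60 mm wide.
- photometer: White bench instrument, 140 mm deep (x) by 200 mm wide (y) by 105 mm tall, fixed. Origin at the centre of its underside; its front face looks along -x, y is the direction in which the shutter opens.
- shutter (a joint): Travel of the shutter along the photometer's +y axis, m: 0 = the plate is centred over the mark, 0.060 = the end stop, mark uncovered. It starts nearly shut. Friction about 2 N; it stays where it is left.
- mark (a point): Index mark: a dark cross on a white disc 30 mm across, on the photometer's front face, 30 mm to its -y side from the face's middle, below a short dark line on the housing's top; 65 mm above the bench, as are the lens and the mirror's centre. Axes as the photometer's; it looks along -x. Covered by the shutter plate at first.
- lens (a point): Centre of the bench camera's front lens, 65 mm above the bench. The camera (grey box 48 x 60 x 48 mm with a black lens tube 34 mm across) is fixed on one end of an aluminium rail 300 mm long, 50 mm wide, 12 mm high, and looks along +y of this frame (along the rail) straight at the swivel axis, 170 mm away.
- pivot (a point): Centre of the mirror: on the mirror's vertical swivel axis, in the plane of the glass, 65 mm above the bench, at the other end of the rail. Fixed; does not turn with the mirror.
- fin (a point): Grip fin of the mirror: upright aluminium plate 10 mm thick (x), 36 mm long (y), from 94 to 148 mm above the bench, centred on the swivel axis. This point is on the axis, 125 mm up; x is the outward normal of the glass, z up. Below it, in one piece with it, the mirror: black frame 74 mm wide (y), 34 to 96 mm above the bench, glass 66 by 54 mm on its +x side.
- mirror (a joint): Swivel angle of the mirror, rad, growing counter-clockwise seen from above: 0 (spring rest at its stop, glass turned almost at the camera) to 1.4. The spring pulls back with 0.02 N m at 0, 0.09 N m at 1.4. The mark is seen mid-mirror when the glass normal halves the level angle between the directions from the pivot to the lens and to the mark.
- sightline (a point): No solid thing: a frame at the pivot whose x axis is the camera's central line of sight after the mirror (level; it turns twice as far as the mirror), z up. When the mark lies on this x axis the camera sees it in the middle of the mirror.
- beaker: Glass beaker, 66 mm across, 88 mm tall, loose, beside the photometer; to be left alone. Origin at the centre of its underside.
- buffer: Capped clear jar, 52 mm across, 80 mm tall, loose, between mirror and tip rack; to be left alone. Origin at the centre of its underside.
- vial: Amber vial, 26 mm across, 48 mm tall, loose, beside the rail; to be left alone. Origin at the centre of its underside.
- tiprack: Grey pipette-tip rack, 120 by 85 by 50 mm, loose; to be left alone. Origin at the centre of its underside.
- washbottle: White wash bottle, 70 mm across, 150 mm tall, loose; to be left alone. Origin at the centre of its underside.
- spatula: Thin steel lab spatula, 190 mm long (x), lying on the bench; to be left alone. Origin under its middle.
- dish: Low glass dish, 90 mm across, 18 mm tall, loose; to be left alone. Origin at the centre of its underside.

How it is judged (in metres and radians):
On the way, in this order (a step that is already met when the one before it is completed fails the run):
1. the shutter is slid to its end stop (value of joint shutter above 0.056 m), for 0.2 s.
2. the camera sees the mark in the middle of the mirror, which the fingers hold (y of mark in the frame of sightline between -0.018 and 0.018 m and x of mark in the frame of sightline above 0.05 m and contact force between the fingers and mirror above 0.5 N), for 0.5 s.
At the end, for the whole second after the job is handed in: The shutter is at its end stop (joint above 56 of 60 mm) and the fingers hold the mirror (contact over 0.5 N), still (under 0.05 rad/s), at an angle at which the camera's reflected central line of sight passes within 18 mm of the mark's centre (all of step 2 and value of joint shutter above 0.056 m and velocity of joint mirror between -0.05 and 0.05 rad/s); the arm keeps its last pose, push and grip.
It fails at once if a bystander (beaker, jar, vial, tip rack, wash bottle, spatula or dish) is pushed over 30 mm away (distance of any of beaker, buffer, vial, tiprack, washbottle, spatula, dish from where it was at the start of the episode above 0.03 m).
It fails at once if upright glassware or a bottle is tipped over 0.5 rad (angle between any of beaker, buffer, vial, tiprack, washbottle, dish's own z axis and vertical above 0.5 rad).
It also fails if it takes over 38 s, if anything falls off the work surface, if the arm or the gripper's body presses on something with over 40 N, if the wrist force passes 120 N, or if a joint passes its speed limit or range.

## Robot

A 6-joint arm with a two-finger parallel gripper is mounted at the origin on the work surface. World frame = base frame: x ahead of the robot, y to its left, z up, the work surface at z = 0. Lengths are in mm, angles in degrees, forces in N, time in s.
With the tool pointing down it reaches from about 300 to 850 mm from the base axis. Payload 4.2 kg.
Tool frame: the origin (TCP) lies between the finger pads; the fingertips stand ahead of it and the grasp point (between the pads) lies 3 mm ahead of it (nose_length is the z of the fingertips in the tool frame, in mm); z points along the fingers, y is the line along which they close (so a half turn about z gives the same grasp; the last joint's range is limited). The gripper opens to 91 mm and grips with 3 to 60 N. Pads are 32 mm wide; open, the fingers measure 118 mm over their backs; the gripper's body (76 mm by 178 mm) begins 60 mm behind the grasp point.
Start: joints at [71.906, 18.312, 89.639, -0, 72.044, -1.146], TCP at [167.617, 550.041, 235.976] pointing down, gripper open.
Joint ranges: [-177.97, 177.97], [-48.28, 115.42], [12.27, 149.76], [-77.06, 257.06], [2.81, 150.46], [-146.56, 146.56]. Speed limits (degrees/s): [147.25, 147.25, 180, 180, 180, 180].

## Interface

Orientations are given as [roll, pitch, yaw] about the fixed x, y, z axes, in that order (R = Rz(yaw) Ry(pitch) Rx(roll)).
In Python, from workcell import state, grab_frame, camera_params, job_done, nose_length gives the robot as it stands.
- The arm moves only by the tool step_arm, never from a script. Its argument "plan" is a list that holds one entry, the list of rows, each a list of 5 numbers: the shift along the tool's x, y, z in cm, then the turn about the tool's z in rad, then the opening, from 0 (shut) to 1 (fully open). In form: [[[x, y, z, turn, gripper], ...]]. A call has 1 to 20 rows; each row is the pose to reach, as a shift and turn from the pose commanded when the call began, along the tool's axes at that moment; what a row does not reach only later rows make up. A row lasts 1/8 s, in which the tool goes at most 62.5 mm and 10.7 degrees, less where a joint would pass 70% of its speed; a pose out of reach is approached as far as the arm can. A call with a gripper value outside its range is refused whole. The fingers move at their own pace and stop on an object; "newtons" is the grip in N (left out, the last holds). Time passes only in rows, so rows that repeat a pose let the fingers close. It gives the time, the measured TCP pose, the force, the opening and the grip force at its end, in the units of the state.
- state(): the state, without advancing time (a new reading comes with each control period).
- grab_frame(name): name is "scene" or "top"; returns the picture (384x512x3 uint8, blue, green, red); there is no depth.
- camera_params(name): a dict with "camera_matrix" (3x3 intrinsics, pixels), "k1" (the pictures are not rectified: a ray, as slopes to the right and down, at radius r is drawn at 1 + k1 r^2 times it, then the intrinsics apply), "R" (3x3) and "t" (3): a world point X has camera coordinates R X + t. Camera axes: x right, y down, z forward; pixel columns grow to the right and rows downward; lengths in mm; the calibration is good to about 2 mm. A picture is of the moment at which its call begins. camera_params takes no time and is no camera call.
- job_done(): hands the job in; it is judged then, once.
The state is a dict: "time_s": time; "qpos": joint angles; "qvel": joint speeds; "effort": joint torques, N m; "ee_pos": TCP position; "ee_rot": TCP orientation; "force": force on the tool from outside, world axes, zero at the start; "torque": the same for the moment, N m; "gripper_width": finger opening in mm; "gripper_force": force on a finger pad.
Only numpy, scipy, OpenCV 4.12 (cv2) and the standard library are available. Lean on these libraries where they do the work, as an engineer would, in place of code of your own. Each camera call takes 0.05 s, during which the arm holds its last target. There are 200 camera calls.

## Working session

There is one attempt and no reset: what is moved stays moved. The work goes in short steps, Python scripts to look and compute and a tool call to move; the robot and the scene stay as the last step left them, time stands still between calls to the robot, and variables do not carry over. Pictures are saved under pics/ and viewed, at most 10 in all, crops included, and the job is handed in when it is done.

Besides the shell and the picture viewer there is one more tool, called after "Emit:" by a JSON object that holds its "api" and its "payload", one argument or row to a line. step_arm: Moves the arm, as the interface text tells. Its arguments: {"type":"object","properties":{"plan":{"type":"array","items":{"type":"array","items":{"type":"array","items":{"type":"number"}}}},"newtons":{"type":"number"}},"required":["plan"]}

```bash
mkdir -p pics
cat > h.py <<'E'
import numpy as np, cv2
from workcell import *
def ray(cam,u,v):
    p=camera_params(cam);K=np.array(p["camera_matrix"]);R=np.array(p["R"]);t=np.array(p["t"]).ravel()
    d=cv2.undistortPoints(np.array([[[u,v]]],float),K,np.array([p["k1"],0,0,0.]))[0,0]
    # k1 applied to undistorted radius, as in OpenCV
    return -R.T@t, R.T@np.array([d[0],d[1],1])
def atz(cam,u,v,z):
    c,d=ray(cam,u,v);return c+d*(z-c[2])/d[2]
def proj(cam,X):
    p=camera_params(cam);K=np.array(p["camera_matrix"]);R=np.array(p["R"]);t=np.array(p["t"],float).ravel()
    return cv2.projectPoints(np.array(X,float).reshape(-1,1,3),cv2.Rodrigues(R)[0],t,K,np.array([p["k1"],0,0,0.]))[0][:,0]
E
python3 - <<'E'
from h import *
s=state();print(s["time_s"],s["ee_pos"],s["ee_rot"],nose_length() if callable(nose_length) else nose_length)
for c in("top","scene"):
    cv2.imwrite(f"pics/{c}0.png",cv2.resize(grab_frame(c),(800,600),interpolation=cv2.INTER_CUBIC))
    print(c,ray(c,256,192))
E
```

```text
0.0 [167.47339853 549.60109149 235.13307729] [-1.79901652e+02 -8.20531842e-04  1.63054900e+02] 22.0
top (array([ 442.15514109,    8.58821218, 1128.43954268]), array([ 0.11810425, -0.029142  , -0.99273268]))
scene (array([1314.95503527, -526.2443869 ,  714.03675733]), array([-0.69866245,  0.45342556, -0.55350624]))
```

View pics/top0.png

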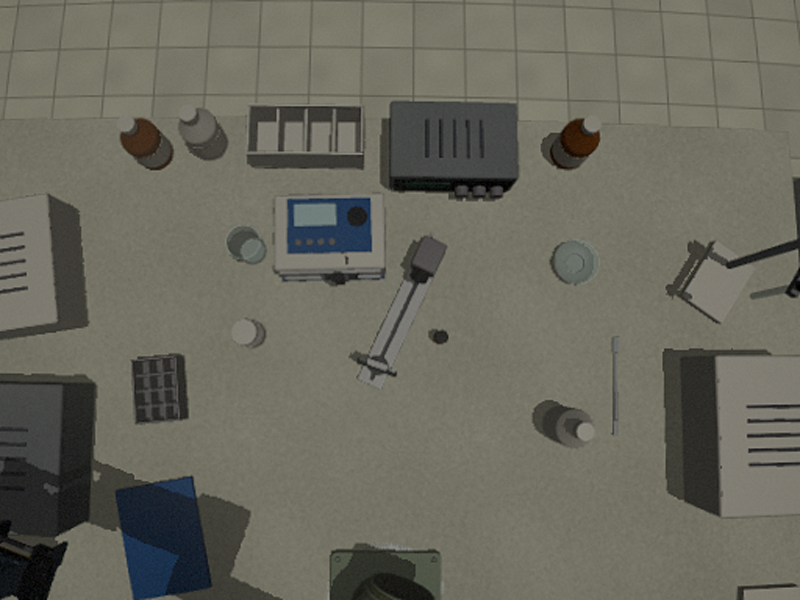

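View pics/scene0.png

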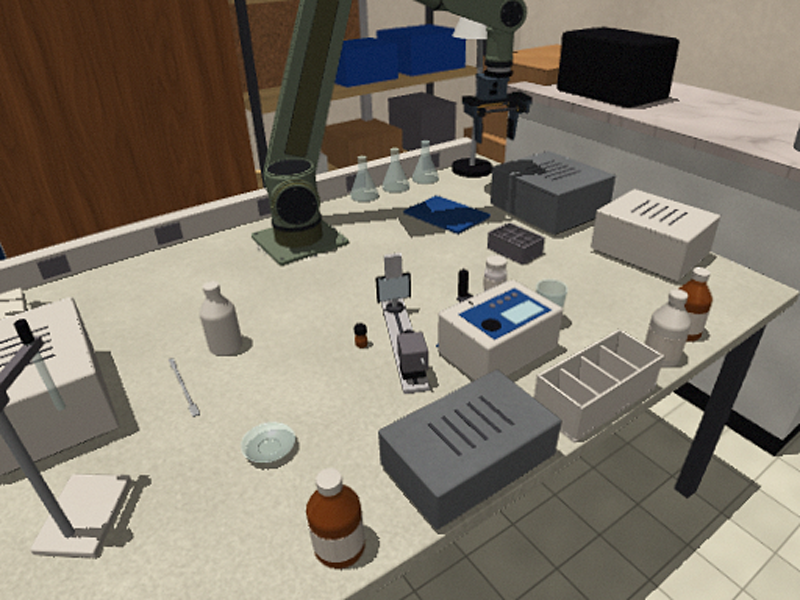

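The top view shows the photometer (front edge near row 275, tab about (338,278), index line about (346,260)), the rail from the camera (430,250) to the mirror and fin (373,365), the vial (440,337), and the jar (248,333). I'll zoom in on both views next.

Run:
```python
from h import *
a=grab_frame("top")[110:260,140:300]; cv2.imwrite("pics/t1.png",cv2.resize(a,(640,600),interpolation=cv2.INTER_CUBIC))
b=grab_frame("scene")[155:255,225:365]; cv2.imwrite("pics/s1.png",cv2.resize(b,(700,500),interpolation=cv2.INTER_CUBIC))
```

```text
(no output)
```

View pics/t1.png

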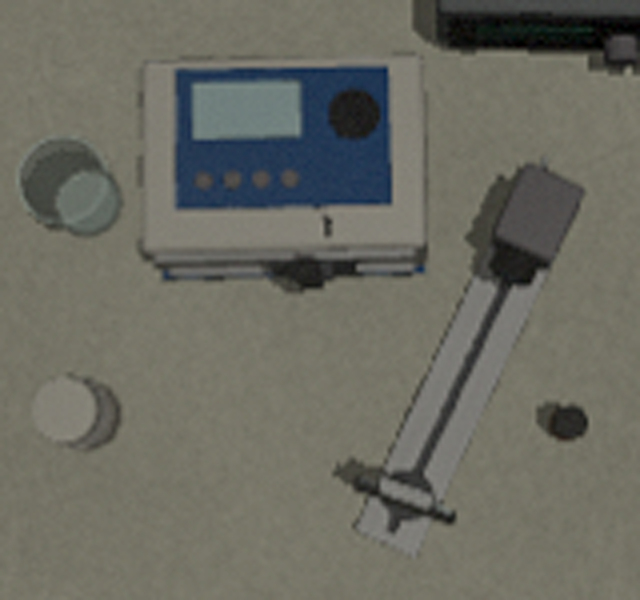

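View pics/s1.png

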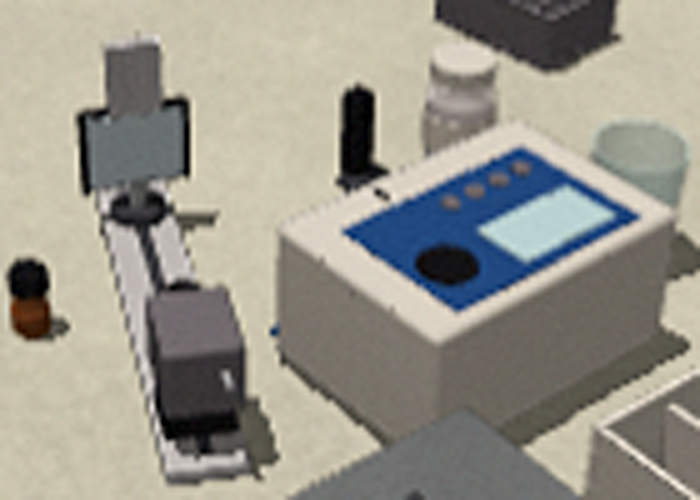

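The crops show the tab top at about scene (358,90) and top (305,272). The fin top is centred near top (407,492) and scene (132,42). The index line is at top (327,222) and the housing's top corners are clear.

Run:
```python
from h import *
T=lambda u,v,z:atz("top",(u+.5)/4-.5+140,(v+.5)/4-.5+110,z)
S=lambda u,v,z:atz("scene",(u+.5)/5-.5+225,(v+.5)/5-.5+155,z)
np.set_printoptions(precision=1,suppress=True)
print("housing T",*[T(u,v,105)[:2] for u,v in((143,60),(424,60),(425,245),(140,243))])
print("housing S",*[S(u,v,105)[:2] for u,v in((280,228),(440,340),(675,213),(515,125))])
print("line T",T(327,212,105),T(327,235,105),"S",S(382,193,105))
print("tab T",T(305,272,156),"S",S(358,90,156))
print("fin T",T(407,492,148),"S",S(132,42,148), "ends T",T(380,482,148),T(434,503,148))
print("cam box T",*[T(u,v,89)[:2] for u,v in((532,165),(583,190),(550,268),(497,240))])
print("cam S",*[S(u,v,89)[:2] for u,v in((150,297),(158,353),(243,347),(228,290))])
print("rail near T",T(357,530,12)[:2],T(415,555,12)[:2],"frame",T(345,470,96)[:2],T(453,518,96)[:2])
print("vial",T(568,422,48),"jar",T(66,408,80),"beaker",T(88,203,0),T(62,178,88))
```

```text
housing T [752.5 206.9] [754.6   9.1] [622.5   7. ] [621.8 204.5]
housing S [625.2   6.6] [760.   12.4] [751.7 205.1] [622.6 197.3]
line T [645.   75.3 105. ] [628.8  75.  105. ] S [632.2  78.6 105. ]
tab T [594.7  85.6 156. ] S [594.8  88.3 156. ]
fin T [451.7  17.2 148. ] S [450.9  18.9 148. ] ends T [458.1  34.8 148. ] [444.8  -0.5 148. ]
cam box T [683.8 -68.2] [ 666.2 -104.4] [610. -81.] [629.5 -43.7]
cam S [618.  -81.1] [ 662.9 -106. ] [686.2 -65.1] [638.9 -41.1]
rail near T [424.7  55. ] [406.7  11.9] frame [466.9  60.4] [434.8 -14.1]
vial [504.2 -97.8  48. ] jar [508.5 257.7  80. ] beaker [671.  265.6   0. ] [671.  264.8  88. ]
```

Emit:
{"api": "step_arm", "payload": {
  "plan": [
    [[-54.4, -31.8, 2, -0.307, 1], [-54.4, -31.8, 2, -0.307, 1], [-54.4, -31.8, 2, -0.307, 1], [-54.4, -31.8, 2, -0.307, 1], [-54.4, -31.8, 2, -0.307, 1], [-54.4, -31.8, 2, -0.307, 1], [-54.4, -31.8, 2, -0.307, 1], [-54.4, -31.8, 2, -0.307, 1], [-54.4, -31.8, 4.6, -0.307, 1], [-54.4, -31.8, 4.6, -0.307, 1], [-54.4, -31.8, 4.6, -0.307, 1], [-54.4, -31.8, 4.6, -0.307, 1], [-54.4, -31.8, 4.6, -0.307, 1], [-54.4, -31.8, 4.6, -0.307, 1], [-54.4, -31.8, 4.6, -0.307, 1], [-54.4, -31.8, 4.6, -0.307, 1]]
  ],
  "newtons": 15
}}

```text
time_s: 2.2
ee_pos: [595.1, 87.8, 190.2]
ee_rot: [180.0, 0.0, -179.3]
force: [0.7, -0.2, 0.4]
gripper_width: 91.4
gripper_force: 0.0
```

Emit:
{"api": "step_arm", "payload": {
  "plan": [
    [[0, 0, 3, 0, 1], [0, 0, 5.3, 0, 1], [0, 0, 5.3, 0, 0.6], [0, 0, 5.3, 0, 0.3], [0, 0, 5.3, 0, 0], [0, 0, 5.3, 0, 0], [0, 0, 5.3, 0, 0], [0, 0, 5.3, 0, 0], [0, 0, 5.3, 0, 0], [0, 0, 5.3, 0, 0], [0, 0, 5.3, 0, 0]]
  ]
}}

```text
time_s: 3.58
ee_pos: [595.3, 87.0, 136.9]
ee_rot: [-180.0, -0.0, -179.3]
force: [-0.6, -1.5, 0.8]
gripper_width: 15.9
gripper_force: 15.0
```

Run:
```python
from h import *
s=state();print({k:s[k] for k in("ee_pos","force","gripper_width","gripper_force")})
cv2.imwrite("pics/s2.png",cv2.resize(grab_frame("scene")[125:255,225:365],(646,600),interpolation=cv2.INTER_CUBIC))
```

```text
{'ee_pos': array([595.26699319,  87.02925124, 136.92529614]), 'force': array([-0.64645001, -1.46449334,  0.79497576]), 'gripper_width': 15.934830378661335, 'gripper_force': 14.999973624944687}
```

View pics/s2.png

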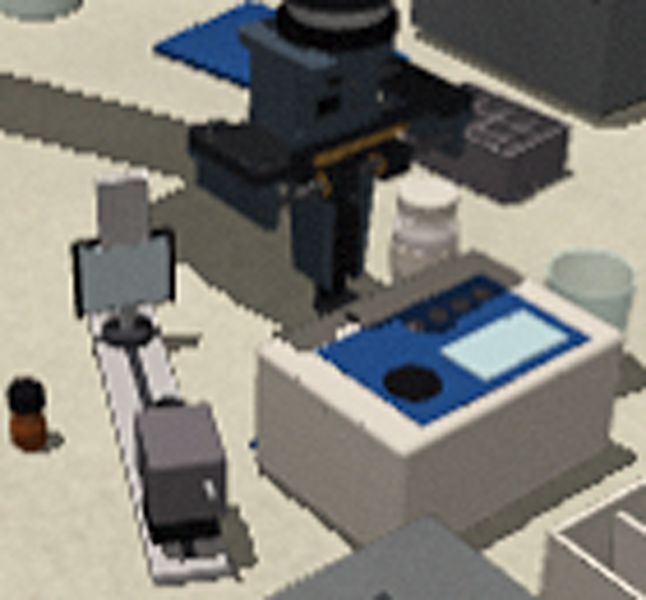

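The fingers hold the tab at 16 mm width, as expected. I'll slide it now.

Emit:
{"api": "step_arm", "payload": {
  "plan": [
    [[0, 0.5, 0, 0, 0], [0, 1, 0, 0, 0], [0, 1.5, 0, 0, 0], [0, 2, 0, 0, 0], [0, 2.5, 0, 0, 0], [0, 3, 0, 0, 0], [0, 3.5, 0, 0, 0], [0, 4, 0, 0, 0], [0, 4.2, 0, 0, 0], [0, 4.4, 0, 0, 0], [0, 4.4, 0, 0, 0]]
  ]
}}

```text
time_s: 5.0
ee_pos: [593.9, 131.8, 136.9]
ee_rot: [180.0, -0.1, -179.4]
force: [-5.0, -1.0, 3.0]
gripper_width: 16.2
gripper_force: 15.0
```

Emit:
{"api": "step_arm", "payload": {
  "plan": [
    [[0, 0.2, 0, 0, 0], [0, 0.4, 0, 0, 0], [0, 0.4, 0, 0, 0]]
  ]
}}

```text
time_s: 5.38
ee_pos: [593.8, 134.1, 136.9]
ee_rot: [-179.8, -0.1, -179.3]
force: [-5.0, -7.5, 4.5]
gripper_width: 15.9
gripper_force: 15.0
```

Emit:
{"api": "step_arm", "payload": {
  "plan": [
    [[0, 0.2, 0, 0, 0], [0, 0.4, 0, 0, 0], [0, 0.4, 0, 0, 0], [0, 0.4, 0, 0, 0]]
  ]
}}

```text
time_s: 5.88
ee_pos: [593.8, 134.4, 136.9]
ee_rot: [-179.5, -0.2, -179.3]
force: [-4.7, -17.6, 5.0]
gripper_width: 16.0
gripper_force: 15.0
```

Emit:
{"api": "step_arm", "payload": {
  "plan": [
    [[0, -0.3, 0, 0, 0.2], [0, -0.4, 0, 0, 0.4], [0, -0.4, 0, 0, 0.6], [0, -0.4, 0, 0, 0.7], [0, -0.4, -3, 0, 0.7], [0, -0.4, -7, 0, 0.7], [0, -0.4, -7, 0, 0.7], [0, -0.4, -7, 0, 0.7], [0, -0.4, -7, 0, 0.7]]
  ]
}}

```text
time_s: 7.0
ee_pos: [594.1, 135.2, 205.5]
ee_rot: [-180.0, -0.1, -179.4]
force: [-0.1, 0.4, 0.5]
gripper_width: 64.1
gripper_force: 0.0
```

Run:
```python
from h import *
s=state();print(s["ee_pos"],s["ee_rot"],s["qpos"])
yaw=np.radians(s["ee_rot"][2]);d=np.array([451.2,18])-s["ee_pos"][:2]
x=np.array([np.cos(yaw),np.sin(yaw)]);y=np.array([np.sin(yaw),-np.cos(yaw)]);print(d@x,d@y, np.radians(s["ee_rot"][2]-68), s["ee_pos"][2]-190)
```

```text
[594.06504935 135.24612348 205.46565087] [-1.79979349e+02 -1.49332857e-01 -1.79355058e+02] [ 1.17395861e+01  2.25872335e+01  8.76038620e+01  9.01739868e-03
  6.99594205e+01 -7.89084839e+01]
144.17573512902771 -115.63058936452963 -4.31716018595614 15.465650868822138
```

Emit:
{"api": "step_arm", "payload": {
  "plan": [
    [[3.6, -2.9, 0, 0.187, 0.7], [7.2, -5.8, 0, 0.374, 0.7], [10.8, -8.7, 0, 0.56, 0.7], [14.4, -11.6, 0, 0.747, 0.7], [14.4, -11.6, 0, 0.934, 0.7], [14.4, -11.6, 0, 1.12, 0.7], [14.4, -11.6, 0, 1.307, 0.7], [14.4, -11.6, 1.5, 1.494, 0.7], [14.4, -11.6, 1.5, 1.68, 0.7], [14.4, -11.6, 1.5, 1.867, 0.7], [14.4, -11.6, 1.5, 1.966, 0.7], [14.4, -11.6, 1.5, 1.966, 0.7], [14.4, -11.6, 1.5, 1.966, 0.7]]
  ]
}}

```text
time_s: 8.62
ee_pos: [451.8, 17.7, 191.5]
ee_rot: [-179.9, 0.0, 68.1]
force: [-0.1, 0.3, 0.3]
gripper_width: 63.9
gripper_force: 0.0
```

Run:
```python
from h import *
s=state();print(s["ee_pos"],s["ee_rot"])
b=grab_frame("scene")[125:255,225:365]; a=grab_frame("top")[110:260,140:300]
cv2.imwrite("pics/3.png",np.hstack([cv2.resize(a,(400,375),interpolation=cv2.INTER_CUBIC),cv2.resize(b,(400,375),interpolation=cv2.INTER_CUBIC)]))
print(proj("top",[593,135.5,156]),proj("scene",[593,135.5,156]))
```

```text
[451.78798677  17.69130567 191.47709534] [-1.79944618e+02  1.67936337e-02  6.80800224e+01]
[[196.87443798 178.06827823]] [[307.66376551 167.74320888]]
```

View pics/3.png

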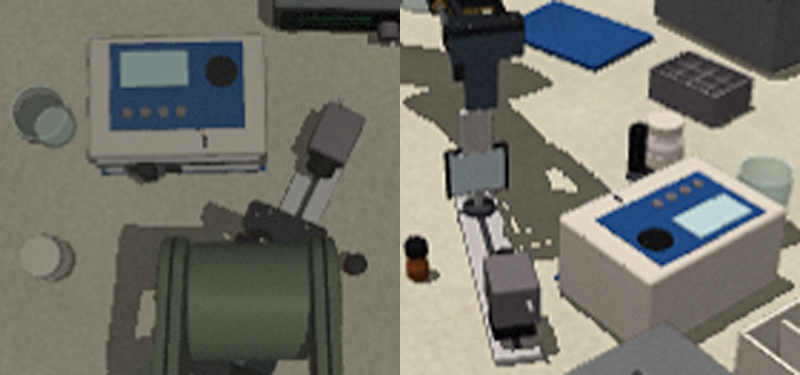

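The tab stands at its open position (crop (148,171), matching the projection), and the gripper is over the fin. I'll descend and grip.

Emit:
{"api": "step_arm", "payload": {
  "plan": [
    [[0, 0, 3, 0, 0.7], [0, 0, 6.2, 0, 0.7], [0, 0, 6.2, 0, 0.7], [0, 0, 6.2, 0, 0.4], [0, 0, 6.2, 0, 0.2], [0, 0, 6.2, 0, 0], [0, 0, 6.2, 0, 0], [0, 0, 6.2, 0, 0], [0, 0, 6.2, 0, 0], [0, 0, 6.2, 0, 0]]
  ],
  "newtons": 20
}}

```text
time_s: 9.98
ee_pos: [450.8, 18.2, 130.0]
ee_rot: [-179.8, 0.0, 68.0]
force: [-3.5, 2.3, 3.6]
gripper_width: 10.3
gripper_force: 19.8
```

Emit:
{"api": "step_arm", "payload": {
  "plan": [
    [[0, 0, 0, -0.05, 0], [0, 0, 0, -0.1, 0], [0, 0, 0, -0.15, 0], [0, 0, 0, -0.2, 0], [0, 0, 0, -0.25, 0], [0, 0, 0, -0.3, 0], [0, 0, 0, -0.33, 0], [0, 0, 0, -0.33, 0], [0, 0, 0, -0.33, 0], [0, 0, 0, -0.33, 0]]
  ]
}}

```text
time_s: 11.22
ee_pos: [450.8, 18.3, 130.0]
ee_rot: [-179.9, -0.1, 86.9]
force: [-4.1, 4.3, 4.5]
gripper_width: 9.5
gripper_force: 20.0
```

Run:
```python
from h import *
s=state();print(s["ee_pos"],s["ee_rot"],s["force"],s["torque"],s["gripper_width"],s["gripper_force"])
b=grab_frame("scene")[160:240,235:315]
cv2.imwrite("pics/4.png",cv2.resize(b,(600,600),interpolation=cv2.INTER_CUBIC))
```

```text
[450.84612936  18.29808624 129.98133727] [-1.79859601e+02 -6.18792263e-02  8.68739114e+01] [-4.06118405  4.25920217  4.54551978] [ 0.1862651   0.53688426 -0.05955279] 9.47885399095647 19.98846173286438
```

View pics/4.png

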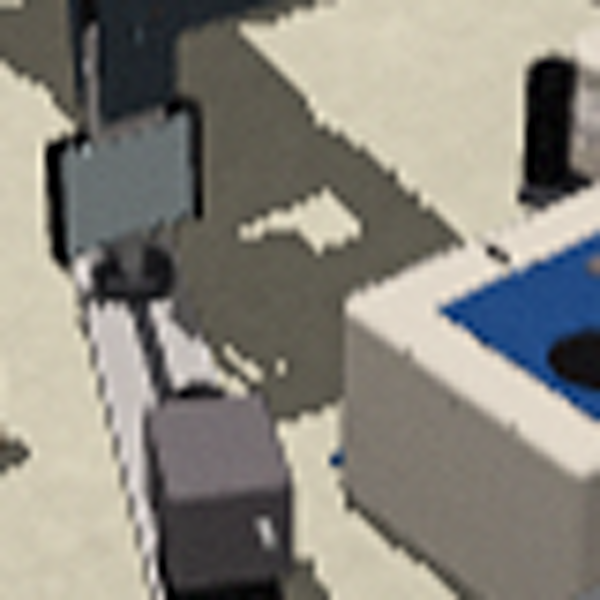

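The picture shows the glass turned, with corners at about TL (62,155), TR (190,112), BR (193,205) and BL (72,250). I'll fit the mirror angle and the pivot to these.

Run:
```python
from h import *
from scipy.optimize import least_squares
np.set_printoptions(precision=2,suppress=True)
obs=(np.array([[62,155],[190,112],[193,205],[72,250]])+.5)/7.5-.5+[235,160]
def corners(a,px,py):
    n=np.radians(a);w=np.array([-np.sin(n),np.cos(n)])  # +y of mirror
    return [[px+s*33*w[0],py+s*33*w[1],z] for s,z in((-1,92),(1,92),(1,38),(-1,38))]
r=least_squares(lambda p:(proj("scene",corners(*p))-obs).ravel(),[-3,451,18]);print(r.x,r.fun)
for a in(-9,-6,-3,0,3):print(a,((proj("scene",corners(a,451,18))-[235,160]+.5)*7.5-.5).round(0).tolist())
```

```text
[ -1.76 445.56  22.63] [ 0.25 -0.45  0.08 -0.6   0.    0.48 -0.34  0.53]
-9 [[57.0, 156.0], [194.0, 120.0], [196.0, 221.0], [63.0, 258.0]]
-6 [[59.0, 158.0], [192.0, 118.0], [194.0, 220.0], [65.0, 260.0]]
-3 [[61.0, 159.0], [190.0, 116.0], [192.0, 218.0], [66.0, 262.0]]
0 [[63.0, 161.0], [188.0, 115.0], [190.0, 216.0], [68.0, 264.0]]
3 [[65.0, 163.0], [185.0, 113.0], [188.0, 214.0], [71.0, 266.0]]
```

The fit agrees with a normal near -3°. I'll hold for a moment, then hand the job in.

Emit:
{"api": "step_arm", "payload": {
  "plan": [
    [[0, 0, 0, 0, 0], [0, 0, 0, 0, 0], [0, 0, 0, 0, 0], [0, 0, 0, 0, 0], [0, 0, 0, 0, 0], [0, 0, 0, 0, 0], [0, 0, 0, 0, 0], [0, 0, 0, 0, 0]]
  ]
}}

```text
time_s: 12.28
ee_pos: [450.8, 18.3, 130.0]
ee_rot: [-179.9, -0.1, 86.9]
force: [-5.4, 4.1, 4.5]
gripper_width: 9.9
gripper_force: 20.0
```

```bash
python3 -c "
from workcell import *
print(job_done())"
```

```text
the job is handed in; nothing more can be done
None
```

I slid the shutter to its end stop and turned the mirror to about -3° (my estimate of the angle that centres the mark), where the gripper is holding it with 20 N; I handed the job in at about 12.3 s, and no verdict came back.

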